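# Clear and crack open the cement box

### The arm

A 6-joint arm with a two-finger parallel gripper is mounted at the origin on the work surface. World frame = base frame: x ahead of the robot, y to its left, z up, the work surface at z = 0. Lengths are in m, angles in rad, forces in N, time in s.
With the tool pointing down it reaches from about 0.275 to 0.75 m from the base axis. Payload 10.2 kg.
Tool frame: the origin (TCP) lies at the very end of the fingers, on their centre line; the grasp point (between the pads) lies 19 mm behind it; z points along the fingers, y is the line along which they close (so a half turn about z gives the same grasp; the last joint's range is limited). The gripper opens to 88 mm and grips with 3 to 60 N. Pads are 18 mm wide; open, the fingers measure 123 mm over their backs; the gripper's body (75 mm by 187 mm) begins 45 mm behind the grasp point.
Start: joints at [0.941, 0.313, 1.498, -0, 1.331, -0.223], TCP at [0.208, 0.482, 0.239] pointing down, gripper open.
Joint ranges: [-2.94, 2.94], [-0.97, 2.17], [0.19, 2.56], [-1.23, 4.37], [0.02, 3.11], [-2.88, 2.88]. Speed limits (rad/s): [2.39, 2.39, 3.01, 3.14, 3.14, 3.14].

### API

Orientations are given as a unit quaternion [x, y, z, w].
In Python, from station import robot, fingers, kin, telemetry, get_image, camera_model, job gives the robot as it stands. The module is installed in compiled form; this text tells all that it offers. Calls block until the motion is done:
- robot.reach(position, orientation): joint-space move of the TCP to a pose.
- robot.move_l(position, frame=None, vel=0.15): straight line of the TCP; frame=None keeps the orientation; vel is the mean speed in m/s.
- robot.move_joints(angles): joint-space move.
- fingers.command_gripper(opening, grip_force=None): opening from 0.0 (shut) to 1.0 (fully open); grip_force is the grip in N (None keeps the last); returns when the fingers have stopped.
- robot.pause(seconds).
- kin.solve_ik(position, orientation): joint angles nearest the present ones, or None.
- telemetry.read_state(): the state.
- get_image(name): name is "scene" or "top" or "wrist"; returns (picture, depth): 384x512x3 uint8, blue, green, red; 384x512 float32, m along the optical axis (not along the pixel's ray), 0 where there is no reading.
- camera_model(name): a dict with "fx", "fy", "cx", "cy" (pixels), "R" (3x3) and "t" (3): a world point X has camera coordinates R X + t; the wrist camera has in their place "hand_eye" (4x4, takes a point from camera to tool coordinates, whose origin is the TCP and whose axes are the flange's). Camera axes: x right, y down, z forward; pixel columns grow to the right and rows downward; lengths in m; the calibration is good to about 2 mm. A picture is of the moment at which its call begins: read the wrist's pose just before it. camera_model takes no time and is no camera call.
A pose or a line that the arm cannot do raises robot.PlanningError and nothing moves.
- job.close_job(): hands the job in; it is judged then, once.
The state is a dict: "clock": time; "joint_positions": joint angles; "qvel": joint speeds; "tau": joint torques, N m; "position": TCP position; "eef_rot": TCP orientation; "ft_force": force on the tool from outside, world axes, zero at the start; "moment": the same for the moment, N m; "width": opening from 0.0 (shut) to 1.0 (fully open); "grasp_force": force on a finger pad.
Only numpy, scipy, OpenCV 4.12 (cv2) and the standard library are available. Lean on these libraries where they do the work, as an engineer would, in place of code of your own. Each camera call takes 0.05 s, during which the arm holds its last target. There are 200 camera calls.

### The job

Take the scraper block and wipe the three rubber offcuts off the lid of the cement box into the scrap tray beside it, without touching them with the gripper and with the lid still shut, then set the scraper down on the bench. After that grip the lid's handle, break the lid free from its tacky seal without letting it fly open, and hold it about 25 mm open at its front edge: finish while still holding it there, do not let go. Leave everything else on the bench where it is.

Things in the scene. Friction and masses are not known exactly. Their poses are not given: they have to be found in the camera images.
- cement_box: Grey steel box fixed to the bench, 150 x 166 mm, with an aluminium lid. Origin: centre of its underside; x runs from the front (robot's side) to the rear hinge, y to the left, z up. The shut lid is a flat plate 160 mm (x) x 190 mm (y) x 10 mm centred over the origin, its top 75 mm above the bench; it overhangs the left and right walls by 12 mm.
- lid_hinge (a point): Middle of the lid's hinge axis, on the lid's rear lower edge: 80 mm behind the box's origin (box x), 65 mm above the bench; the axis runs along the box's y.
- lid_handle (a point): The lid's grip: a black upright fin near the lid's front edge, 12 mm thick (box x), 70 mm long (box y), reaching 36 mm above the lid's top (111 mm above the bench when shut). This point is on its mid line, 20 mm above the lid's top; when shut 140 mm in front of the hinge axis and 30 mm above it (box frame -60, 0, 95 mm). Turns with the lid.
- lid (a joint): Lid angle in rad: 0 shut, positive = front edge up (about the box's +y axis), stop at 0.38. The front edge is 160 mm from the hinge: 0.16 rad is about 25 mm open. Lifting at the grip takes most when shut (about 17 N), 9 or 10 N at 0.07 rad, about 6 N at 0.16 rad; if let go it falls shut.
- scraper: Scraper block standing upright on the bench: a grey plastic foot 100 mm long (its x) x 28 mm thick (its y) x 16 mm high with a wooden grip block on it, 70 mm long (x) x 22 mm thick (y), up to 64 mm above its underside. Origin: centre of its underside, z up. 0.16 kg.
- scraper_grip (a point): Centre of the scraper's wooden grip, 45 mm above its underside; pinch it across the 22 mm thickness (scraper y).
- scrap_tray: Open steel tray fixed to the bench along the left or the right side of the cement box, 170 mm (box x) x 115 mm (box y), 36 mm tall, walls 3 mm; its near wall stands under the overhanging lid edge. Origin: centre of its underside; axes parallel to the box's.
- chip1: one of three loose black rubber offcuts on the lid of the cement box; origin at the centre of its underside. Block 18 x 12 x 8 mm high, 10 g.
- chip2: one of three loose black rubber offcuts on the lid of the cement box; origin at the centre of its underside. Disc 16 mm in diameter, 7 mm high, 10 g.
- chip3: one of three loose black rubber offcuts on the lid of the cement box; origin at the centre of its underside. Block 14 x 14 x 10 mm high, 10 g.
- sole_sheets: Flat stack of sole sheets, 150 x 100 x 20 mm high, fixed along the side of the cement box away from the tray. Origin: centre of its underside.
- cream_jar: Bystander, leave alone: cream jar with white cap, 64 mm diameter, 50 mm tall. Origin: on its underside.
- solvent_bottle: Bystander, leave alone: clear plastic solvent bottle, 68 mm diameter, 190 mm tall. Origin: on its underside.
- thread_spool: Bystander, leave alone: black spool of thread standing upright, 48 mm diameter, 70 mm tall. Origin: on its underside.
- hammer: Bystander, leave alone: hammer lying on the bench. Origin: below the middle of the tool, at bench level.
- tape_roll: Bystander, leave alone: roll of tape lying flat, 90 mm diameter, 25 mm tall. Origin: on its underside.
- screwdriver: Bystander, leave alone: screwdriver lying on the bench. Origin: below the middle of the tool, at bench level.
- eyelet_tin: Bystander, leave alone: small round tin, 48 mm diameter, 22 mm tall, on top of the sole sheets. Origin: on its underside.
Mind the look-alikes: they are no part of the job. Leave any green or purple look-alike of the scraper alone.

How it is judged:
By the outcome, as a careful person would: the job done as asked, in the order asked, and still so for the second after the job is handed in, while the arm keeps its last pose, push and grip.
It also fails if it takes over 66 s, if anything falls off the work surface, if the arm or the gripper's body presses on something with over 40 N, if the wrist force passes 120 N, or if a joint passes its speed limit or range.

## Working session

There is one attempt and no reset: what is moved stays moved. The work goes in short steps, each a Python script; the robot and the scene stay as the last script left them, time stands still between calls to the robot, and variables do not carry over. Pictures are saved under pics/ and viewed, at most 10 in all, crops included, and the job is handed in when it is done.

```bash
mkdir -p pics; python3 - <<'E'
from station import *
import cv2,numpy as np
for n in("scene","top"):
    im,d=get_image(n); cv2.imwrite(f"pics/{n}0.png",im); np.save(f"pics/{n}0.npy",d)
    m=camera_model(n); print(n,m['fx'],m['cx'],m['cy'],np.round(-m['R'].T@m['t'],3).tolist())
s=telemetry.read_state();print(s['clock'],s['eef_rot'],s['width'])
E
```

```text
scene 367.5856768249881 259.7302737150234 192.43700921101103 [0.837, -0.581, 0.928]
top 381.18090413058565 257.47684076473126 193.21060092759998 [0.451, -0.063, 1.068]
0.1 [ 2.01977188e-01  9.79390051e-01 -5.34979688e-04 -2.39501233e-04] 0.9980751419183161
```

View pics/top0.png

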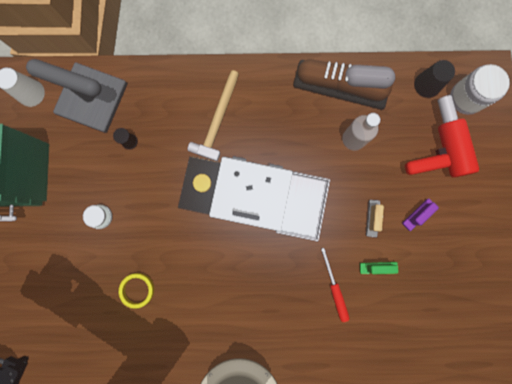

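View pics/scene0.png

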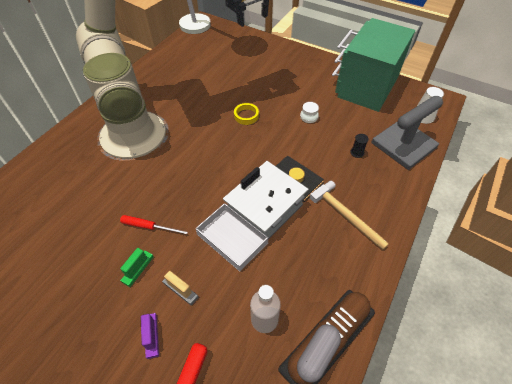

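The top view shows the lid with its handle at (245,214), the chips at (237,174), (250,188) and (268,180), and the tray to the right of the lid at (304,205). Scraper candidates are grey/wood at (375,218), purple at (420,214) and green at (379,268). By the description I choose the grey/wood one. Next I'll check it in a close crop and measure.

```bash
cat > h.py <<'E'
import numpy as np,cv2
from station import *
def cloud(n,d):
    m=camera_model(n); v,u=np.mgrid[:384,:512]
    P=np.dstack([(u-m['cx'])/m['fx']*d,(v-m['cy'])/m['fy']*d,d]).reshape(-1,3)
    return ((P-m['t'])@m['R']).reshape(384,512,3)
E
python3 - <<'E'
from h import *
im=cv2.imread('pics/top0.png');d=np.load('pics/top0.npy');W=cloud('top',d)
a=cv2.resize(im[150:250,175:335],None,fx=5,fy=5,interpolation=cv2.INTER_CUBIC)
cv2.imwrite('pics/c1.png',a)
b=cv2.resize(im[195:285,340:450],None,fx=6,fy=6,interpolation=cv2.INTER_CUBIC);cv2.imwrite('pics/c2.png',b)
def rect(name,mask,off=0):
    p=W[mask][:,:2].astype(np.float32); r=cv2.minAreaRect(p*1000); print(name,len(p),np.round(r[0],1),np.round(r[1],1),round(r[2],2),'z',np.round(np.median(W[mask][:,2]),4))
z=W[...,2]; R=np.zeros(z.shape,bool)
def box(u0,u1,v0,v1): 
    m=R.copy(); m[v0:v1,u0:u1]=1; return m
lab=box(205,300,150,235)
def largest(m):
    n,l,s,c=cv2.connectedComponentsWithStats(m.astype(np.uint8)); return l==1+np.argmax(s[1:,4])
rect('lid',largest(lab&(abs(z-.075)<.006)))
rect('handle',largest(lab&(z>.098)))
S=box(360,390,195,242)
rect('scr all',largest(S&(z>.008)));rect('grip',largest(S&(z>.05)))
rect('tray',largest(box(275,340,165,245)&(z>.02)&(z<.06)))
g=im.max(2)
n,l,s,c=cv2.connectedComponentsWithStats((lab&(g<110)&(z>.06)&(z<.1)).astype(np.uint8))
for i in range(1,n):
    if s[i,4]>5: rect('chip %s'%np.round(c[i],1),l==i)
for n_,b_ in dict(jar=(80,115,200,232),hammer=(185,240,68,162),screw=(318,352,245,325),bottle=(340,382,110,152),green=(358,400,258,280),purple=(400,440,198,232),sheets=(175,222,150,218)).items(): rect(n_,largest(box(*b_)&(z>.007)))
rect('tin',largest(box(175,222,150,218)&(z>.03)&(z<.06)))
E
```

```text
lid 4219 [556.  -39.8] [190.2 168.2] 77.6 z 0.0749
handle 137 [493.4 -26.1] [69.7 12.1] 77.67 z 0.1105
scr all 502 [ 485.6 -373. ] [28.9 99.5] 83.81 z 0.0499
grip 251 [ 485.4 -373.5] [23.2 69.3] 83.92 z 0.063
tray 240 [ 521.3 -180.3] [114.4 170.7] 77.19 z 0.0344
chip [236.3 173.2] 12 [604.2  -2.5] [8.4 7.8] 2.23 z 0.0825
chip [267.8 179.3] 11 [587.7 -84.3] [7.1 8.3] 65.71 z 0.0845
chip [249.1 187.4] 11 [567.9 -34.9] [ 5.3 10.5] 1.91 z 0.082
jar 532 [490.9 173.8] [476.4  63.7] 87.97 z 0.0486
hammer 1117 [669.5  52.4] [464.2 172.3] 7.46 z 0.0233
screw 444 [ 359.3 -209.3] [330.9  96. ] 41.82 z 0.0218
bottle 918 [ 579.5 -217.6] [ 67.2 396.7] 49.45 z 0.1259
green 426 [ 383.5 -244. ] [382.6  50.1] 77.11 z 0.0602
purple 503 [ 458.6 -305.1] [ 73.7 478.5] 10.64 z 0.052
sheets 2324 [575.9  34.1] [259.  183.2] 73.12 z 0.0213
tin 246 [585.4  95.6] [47.  44.3] 89.5 z 0.0418
```

View pics/c2.png

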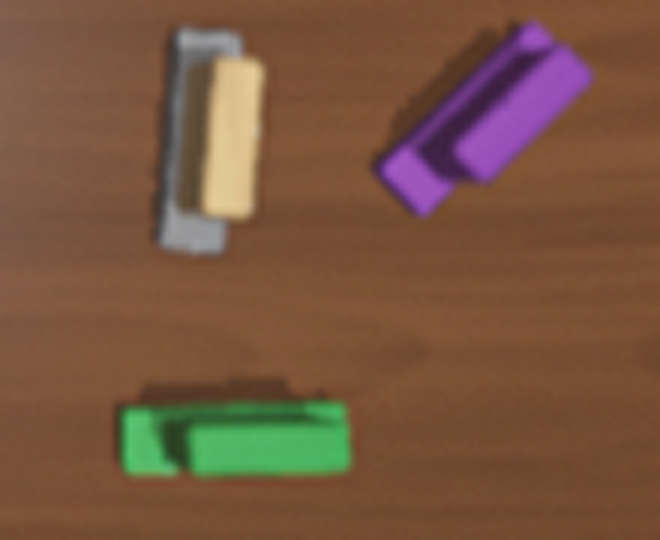

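View pics/c1.png

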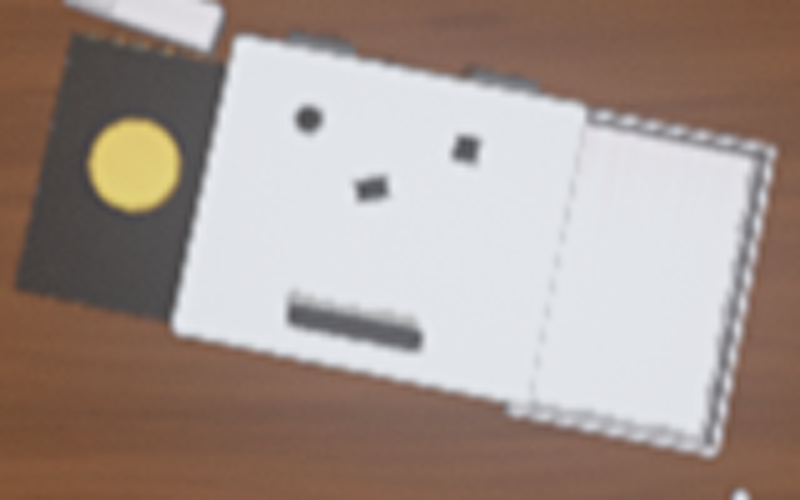

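The close crop confirms it: grey foot with a wooden grip at crop (232,138). Box yaw is about -12.4° with its origin near (0.552,-0.039). The scraper is at (0.4855,-0.373), yaw -6.2°. The chips sit at box x 15–45, clear of the handle. Now I'll pick the scraper.

```bash
cat >> h.py <<'E'
from scipy.spatial.transform import Rotation as Ro
YAW=np.radians(-12.35); O=np.array([.552,-.039,0]); B=Ro.from_euler('z',YAW)
def bx(x,y,z): return (O+B.apply([x,y,z])).tolist()
def down(a): a=np.radians(a)/2; return [np.cos(a),np.sin(a),0.,0.]
def st(t=''):
    s=telemetry.read_state(); print(t,round(s['clock'],2),np.round(s['position'],4),'F',np.round(s['ft_force'],2),'w',round(s['width']*88,1),'g',round(s['grasp_force'],1)); return s
E
python3 - <<'E'
from h import *
q=down(173.8)
print(kin.solve_ik([.4855,-.3733,.026],q), kin.solve_ik(bx(20,0,101) if 0 else bx(.02,.078,.101),down(167.65)))
robot.reach([.4855,-.3733,.2],q); st()
fingers.command_gripper(.6,30)
robot.move_l([.4855,-.3733,.027],vel=.15); st()
fingers.command_gripper(0,30); st('grip')
robot.move_l([.4855,-.3733,.037],vel=.05); st('lift'); robot.move_l([.4855,-.3733,.19],vel=.2); st()
im,d=get_image('wrist');cv2.imwrite('pics/w1.png',im)
E
```

```text
[-8.46547988e-01  7.31319687e-01  1.43121576e+00 -4.44089210e-16
  9.79057209e-01 -2.30913390e+00] [-1.42808744e-01  5.86414496e-01  1.46393065e+00 -4.44089210e-16
  1.09124750e+00 -1.49805691e+00]
 3.25 [ 0.4859 -0.3728  0.2001] F [-0.38  0.07 -0.35] w 87.8 g 0.0
 5.22 [ 0.4858 -0.3737  0.0279] F [ 0.41 -0.38  0.54] w 52.9 g 0.0
grip 5.79 [ 0.4855 -0.3734  0.0271] F [-0.01 -0.22  1.13] w 21.3 g 29.9
lift 6.14 [ 0.4856 -0.3734  0.0374] F [-0.73 -0.66 -1.67] w 21.3 g 29.9
 7.06 [ 0.4851 -0.3729  0.1887] F [-0.04 -0.14 -2.31] w 22.2 g 29.9
```

```bash
python3 - <<'E'
from h import *
q=down(167.65)
robot.move_l(bx(.02,.078,.19),q,vel=.25); st()
robot.move_l(bx(.02,.078,.115),vel=.12); f0=st()['ft_force'][2]
for z in np.arange(.107,.1004,-.001):
    robot.move_l(bx(.02,.078,z),vel=.03); f=telemetry.read_state()['ft_force'][2]
    if f-f0>2.5: break
st('touch %.4f'%z)
robot.move_l(bx(.02,.078,z+.001),vel=.03);st()
for n in('top','scene'):
    im,d=get_image(n);cv2.imwrite(f'pics/{n}2.png',im)
cv2.imwrite('pics/c3.png',np.hstack([cv2.resize(cv2.imread('pics/scene2.png')[140:280,180:340],(480,420),interpolation=cv2.INTER_CUBIC)]))
E
```

```text
8.93 [0.5881 0.0322 0.19  ] F [ 0.01 -0.21 -2.69] w 21.9 g 29.9
 9.71 [0.5887 0.0328 0.1158] F [ 0.84  0.5  -1.17] w 22.0 g 29.9
touch 0.1010 11.62 [0.5883 0.0328 0.1019] F [-3.58 -0.46  6.6 ] w 21.8 g 29.9
 11.88 [0.5882 0.0329 0.102 ] F [-1.13 -0.22  0.44] w 21.6 g 29.9
```

View pics/c3.png

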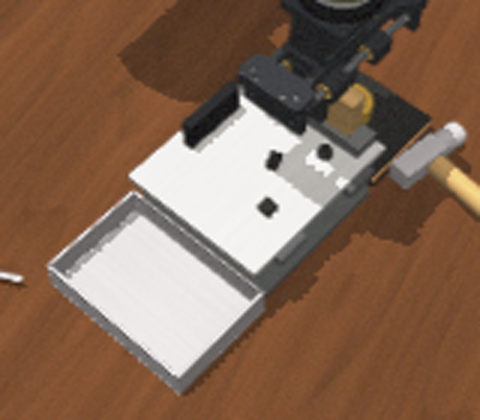

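The scraper stands on the lid left of all the chips, about (350,125), and the chips at (275,160), (325,152) and (268,207) haven't moved. Now I'll sweep.

```bash
python3 - <<'E'
from h import *
robot.move_l(bx(.02,-.06,.1025),vel=.06); st()
robot.move_l(bx(.02,-.100,.1025),vel=.04); st()
robot.move_l(bx(.02,-.100,.19),vel=.12); st()
for n in('top','scene'):
    im,d=get_image(n);cv2.imwrite(f'pics/{n}3.png',im)
cv2.imwrite('pics/c4.png',cv2.resize(cv2.imread('pics/scene3.png')[140:280,180:340],(480,420),interpolation=cv2.INTER_CUBIC))
E
```

```text
14.43 [ 0.5587 -0.1017  0.1025] F [ 0.76  0.59 -1.69] w 22.1 g 29.9
 15.57 [ 0.5502 -0.1408  0.1025] F [ 0.16 -0.23  0.17] w 21.8 g 29.9
 16.46 [ 0.5498 -0.1408  0.1892] F [ 1.09 -0.89 -1.27] w 21.8 g 29.9
```

View pics/c4.png

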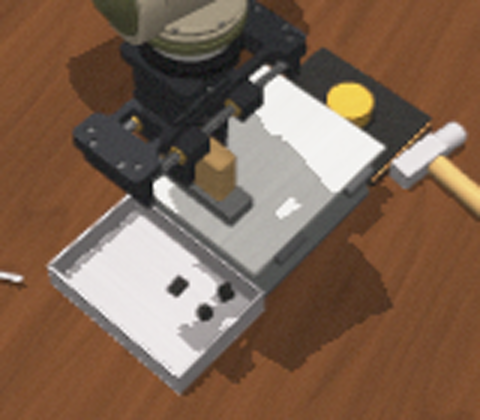

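All three chips are in the tray at (177,286), (205,312) and (226,292), and the lid is clear. Now I'll set the scraper back on its original free spot and approach the handle.

```bash
python3 - <<'E'
from h import *
robot.move_l([.4855,-.3733,.19],down(173.8),vel=.25)
robot.move_l([.4855,-.3733,.036],vel=.15); f0=st()['ft_force'][2]
for z in np.arange(.031,.0249,-.001):
    robot.move_l([.4855,-.3733,z],vel=.03); f=telemetry.read_state()['ft_force'][2]
    if f-f0>2: break
st('down %.4f'%z)
fingers.command_gripper(.6,30); robot.pause(.2)
robot.move_l([.4855,-.3733,.2],vel=.2); st()
robot.reach(bx(-.06,0,.17),down(77.65)); st()
d=get_image('top')
im,d=d; cv2.imwrite('pics/top4.png',im)
s=telemetry.read_state(); im,d=get_image('wrist'); cv2.imwrite('pics/w4.png',im)
m=camera_model('wrist'); H=m['hand_eye']; v,u=np.mgrid[:384,:512]
P=np.dstack([(u-m['cx'])/m['fx']*d,(v-m['cy'])/m['fy']*d,d]).reshape(-1,3)@H[:3,:3].T+H[:3,3]
W=Ro.from_quat(s['eef_rot']).apply(P)+s['position']; L=B.inv().apply(W-O)
k=(d.ravel()>0)&(abs(L[:,0]+.06)<.025)&(abs(L[:,1])<.05)&(L[:,2]>.095)&(L[:,2]<.12)
print(k.sum(),L[k].min(0),L[k].max(0)); t=k&(L[:,2]>.107)
print(np.percentile(L[t],[2,50,98],axis=0).round(4), cv2.minAreaRect((L[t][:,:2]*1000).astype(np.float32)))
E
```

```text
18.85 [ 0.4859 -0.3736  0.037 ] F [-0.16 -0.39 -1.23] w 22.0 g 29.9
down 0.0260 20.42 [ 0.4856 -0.3736  0.027 ] F [-2.63  1.02  7.11] w 22.1 g 29.9
 22.26 [ 0.4852 -0.3729  0.1988] F [-0.64 -0.04  0.25] w 52.7 g 0.0
 24.18 [ 0.4935 -0.0265  0.1699] F [-0.54 -0.08 -0.15] w 52.7 g 0.0
1334 [-0.06444553 -0.03469579  0.09582892] [-0.05257217  0.03439684  0.11433858]
[[-0.0639 -0.033   0.1101]
 [-0.0583  0.0026  0.1121]
 [-0.0528  0.0334  0.1134]] ((-58.57484817504883, -0.17006683349609375), (11.486499786376953, 69.14039611816406), 0.504676878452301)
```

View pics/w4.png

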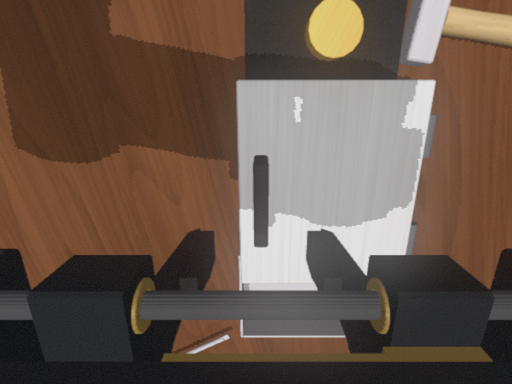

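View pics/top4.png

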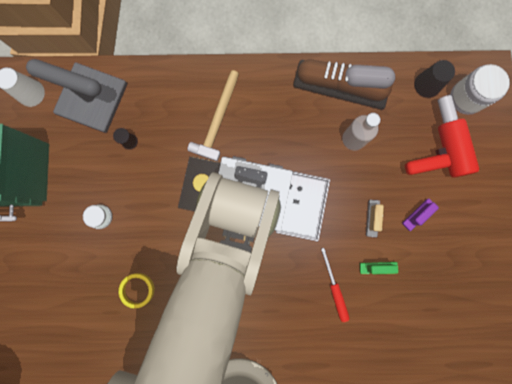

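The scraper stands back at (375,218), the three chips are in the tray, and the handle is centred under the open fingers. Now I'll grip the handle and open the lid along its hinge arc.

```bash
cat >> h.py <<'E'
Q0=Ro.from_quat(down(77.65)); HI=np.array([.08,0,.065])
def arc(th,r=np.array([-.1395,0,.016])):
    R=Ro.from_euler('y',th); p=HI+R.apply(r)
    return bx(*p),(B*R*B.inv()*Q0).as_quat().tolist()
def lidangle(n='scene'):
    im,d=get_image(n); W=cloud(n,d); L=B.inv().apply(W.reshape(-1,3)-O)
    k=(abs(L[:,0])<.07)&(abs(L[:,1])<.085)&(L[:,2]>.06)&(L[:,2]<.12)&(d.ravel()>0)&(im.reshape(-1,3).min(1)>90)
    x,z=L[k,0],L[k,2]
    for _ in range(4):
        p=np.polyfit(x,z,1); e=abs(z-np.polyval(p,x)); g=e<max(.003,np.median(e)*1.5); x,z=x[g],z[g]
    print(n,'lid angle',-np.arctan(p[0]).round(4),len(x)); return im
E
python3 - <<'E'
from h import *
lidangle();lidangle('top')
robot.move_l(bx(-.0595,0,.1),vel=.15); robot.move_l(bx(-.0595,0,.081),vel=.06); st()
fingers.command_gripper(0,50); st('grip')
for th in [.006,.012,.018,.025,.035,.045,.055,.07]:
    p,q=arc(th); robot.move_l(p,q,vel=.01); s=st('%.3f'%th)
lidangle();lidangle('top')
E
```

```text
scene lid angle 0.001 2132
top lid angle 0.0017 682
 25.47 [ 0.4938 -0.0263  0.0808] F [ 0.03 -0.29  0.18] w 52.7 g 0.0
grip 26.17 [ 0.4939 -0.0263  0.081 ] F [-0.05 -0.    0.34] w 11.4 g 50.0
0.006 26.42 [ 0.4939 -0.0263  0.0811] F [  3.23  -0.16 -12.91] w 12.0 g 50.1
0.012 26.67 [ 0.4939 -0.0263  0.0817] F [  5.57  -1.15 -18.49] w 11.3 g 50.1
0.018 26.92 [ 0.494  -0.0263  0.0828] F [  5.4   -0.62 -15.58] w 11.4 g 50.1
0.025 27.17 [ 0.4942 -0.0263  0.0842] F [  5.1   -0.73 -14.85] w 11.3 g 50.0
0.035 27.46 [ 0.4945 -0.0264  0.0858] F [  5.35  -0.62 -13.54] w 11.6 g 50.0
0.045 27.75 [ 0.4947 -0.0265  0.0872] F [  4.26  -0.69 -12.36] w 11.5 g 50.0
0.055 28.04 [ 0.4949 -0.0265  0.0886] F [  3.11  -0.9  -10.81] w 11.7 g 50.0
0.070 28.4 [ 0.4953 -0.0266  0.0907] F [  3.06  -0.44 -11.51] w 11.7 g 50.0
scene lid angle 0.0674 1825
top lid angle 0.0726 632
```

Smooth, with no slip. On to 0.16 rad.

```bash
python3 - <<'E'
from h import *
for th in [.085,.1,.115,.13,.145,.16]:
    p,q=arc(th); robot.move_l(p,q,vel=.012)
    s=st('%.3f'%th)
robot.pause(.6); st()
im=lidangle();lidangle('top')
cv2.imwrite('pics/c5.png',cv2.resize(im[120:300,110:350],(720,540),interpolation=cv2.INTER_CUBIC))
E
```

```text
0.085 28.82 [ 0.4957 -0.0267  0.0928] F [ 3.59 -0.81 -9.28] w 11.6 g 50.0
0.100 29.15 [ 0.4961 -0.0268  0.0949] F [ 1.01 -0.5  -8.89] w 12.0 g 50.0
0.115 29.48 [ 0.4965 -0.0269  0.0969] F [ 1.87  0.11 -8.38] w 11.4 g 50.0
0.130 29.8 [ 0.497 -0.027  0.099] F [ 1.13 -0.62 -7.85] w 11.8 g 50.0
0.145 30.12 [ 0.4975 -0.0271  0.101 ] F [ 1.19  0.06 -7.  ] w 11.5 g 50.0
0.160 30.45 [ 0.4981 -0.0272  0.103 ] F [-0.2   0.14 -5.92] w 11.5 g 50.0
 31.05 [ 0.498  -0.0272  0.103 ] F [ 0.19 -0.35 -6.77] w 11.9 g 50.0
scene lid angle 0.1564 1846
top lid angle 0.1577 276
```

View pics/c5.png

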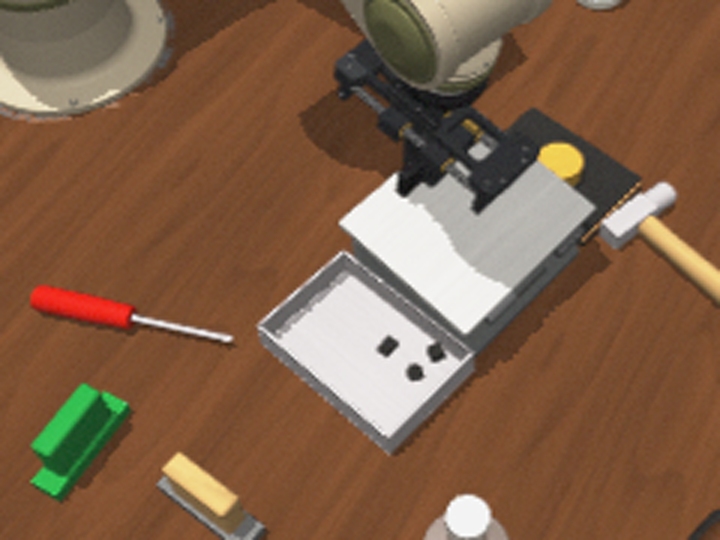

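The lid is held open at about 0.157 rad. The chips are in the tray at (388,346), (415,372) and (436,352), and the scraper stands on the bench at (210,495).

```bash
python3 -c "
from station import job; print(job.close_job())"
```

```text
the job is handed in; nothing more can be done
None
```

I swept the three offcuts into the tray with the lid shut, stood the scraper back on the bench, and handed the job in still holding the lid about 25 mm open (0.157 rad), at about 31 s of the 66 s allowed.

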